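# Put the digital caliper away in its fitted case

## Robot

A 7-joint arm with a two-finger parallel gripper is mounted at the origin on a cart in front of the work surface, level with it; the furniture and walls round the work are solid. World frame = base frame: x ahead of the robot, y to its left, z up, the work surface at z = 0. Lengths are in m, angles in rad, forces in N, time in s.
With the tool pointing down it reaches from about 0.425 to 0.8 m from the base axis. Payload 8.3 kg.
Tool frame: the origin (TCP) lies between the finger pads; the fingertips stand 19 mm ahead of it and the grasp point (between the pads) is the TCP (robot.tip_extent is the distance from the TCP to the fingertips, in m); z points along the fingers, y is the line along which they close (so a half turn about z gives the same grasp; the last joint's range is limited). The gripper opens to 85 mm and grips with 20 to 120 N. Pads are 22 mm wide; open, the fingers measure 114 mm over their backs; the gripper's body (76 mm by 85 mm) begins 54 mm behind the grasp point. The pads swing forward as they close: fully open they stand 13 mm farther back than shut.
Start: joints at [1.054, 0.383, 0.016, 1.37, -0.006, 1.388, -0.046], TCP at [0.274, -0.562, 0.25] pointing down, gripper open.
Joint ranges: [-2.95, 2.95], [-0.25, 2.06], [-1.52, 1.56], [0.18, 2.33], [-1.44, 4.58], [0.02, 2.06], [-3.01, 3.01]. Speed limits (rad/s): [2.39, 2.39, 3.01, 3.01, 3.14, 3.14, 3.14].

## Interface

Orientations are given as a rotation vector (axis times angle).
In Python, from cell import robot gives the robot as it stands. The module is installed in compiled form; this text tells all that it offers.
- The arm moves only by the shell command python3 -m inch 'ROWS' [FORCE]. ROWS is JSON, a list of rows, each a list of 7 numbers: the shift along the world's x, y, z as a fraction of full scale, then the turn, a rotation vector about the world's x, y, z as a fraction of full scale, then the gripper's target within -1 to 1 (fully open at 1, half-way at 0, shut at -1). In form: [[tx, ty, tz, rx, ry, rz, gripper], ...]. A call has 1 to 10 rows; each row is the pose to reach, as a shift and turn from the pose commanded when the call began; what a row does not reach only later rows make up. Full scale, the value 1, is 0.5 m for a shift and 1.5 rad for a turn. A row lasts 1/10 s, in which the tool goes at most 50 mm and 8.59 degrees, less where a joint would pass 70% of its speed; a pose out of reach is approached as far as the arm can. A call with a number of a shift or a turn outside -1 to 1 is refused whole. A call with a gripper value outside its range is refused whole. The fingers move at their own pace and stop on an object; FORCE is the grip in N (left out, the last holds). Time passes only in rows, so rows that repeat a pose let the fingers close. It gives the time, the measured TCP pose, the force, the opening and the grip force at its end, in the units of the state.
- robot.state(): the state, without advancing time (a new reading comes with each control period).
- robot.grab_frame(name): name is "side" or "top"; returns (picture, depth): 400x640x3 uint8, red, green, blue; 400x640 float32, m along the optical axis (not along the pixel's ray), 0 where there is no reading.
- robot.get_calibration(name): a dict with "K" (3x3 intrinsics, pixels), "pose" (4x4, takes a point from camera to world coordinates). Camera axes: x right, y down, z forward; pixel columns grow to the right and rows downward; lengths in m; the calibration is good to about 2 mm. A picture is of the moment at which its call begins. get_calibration takes no time and is no camera call.
- robot.hand_in(): hands the job in; it is judged then, once.
The state is a dict: "time_s": time; "joint_positions": joint angles; "joint_velocities": joint speeds; "effort": joint torques, N m; "tcp_pos": TCP position; "ee_rot": TCP orientation; "ft_force": force on the tool from outside, world axes, zero at the start; "wrist_torque": the same for the moment, N m; "width": opening from 0.0 (shut) to 1.0 (fully open); "grasp_force": force on a finger pad.
Only numpy, scipy, OpenCV 4.12 (cv2) and the standard library are available. Lean on these libraries where they do the work, as an engineer would, in place of code of your own. Each camera call takes 0.05 s, during which the arm holds its last target. There are 200 camera calls.

## Task

Put the digital caliper back in its case: turn it to match the cut-out of its own shape in the foam, press it down face up until it sits fully home, then swing the lid over and press its front edge until the catch snaps and the case is fully shut. Leave the other things on the desk where they are.

Things in the scene. Friction and masses are not known exactly. Their poses are not given: they have to be found in the camera images.
- caliper: the loose digital caliper, jaws shut, lying face up: steel, black housing, 174 mm long, 160 g. Origin: centre of the housing's underside. x runs along the beam to its free tail, z up out of the display. Housing (grip here): x -40 to 40, y -18 to 18, z 0 to 15 mm, lower edges bevelled. Beam 16 wide, z 5 to 10, x -54 to 120. It stands on the housing, the rest hangs clear of the desk
- caliper_tail (a point): point of the caliper at x = 120 mm (end of the beam), y = 0, z = 0 of its frame
- jaw_tip (a point): tip of the caliper's long jaws, at x = -40, y = -56, z = 4 mm of its frame. The jaws taper from a head that spans x -54 to -26, z 4 to 11 mm; the short jaws on the other side reach y = +32
- foam: the foam in the open case, a dark layer on a light one. Origin: point of the pocket's floor where the caliper's origin belongs, with the axes of the seated caliper (x to the tail end, long jaws at -y): home means both frames coincide. Pocket 11 mm deep (floor z = 0, foam surface z = 11), 1.5 mm wider than the caliper all round, one way round only; the seated housing stands 4 mm proud
- pocket_tail (a point): point of the foam at x = 120 mm, y = 0, z = 0 of its frame: where caliper_tail belongs
- thumb_cutout (a point): a thumb cut-out, at x = 0, y = 48, z = 0 mm of the foam's frame: from the housing's side the foam is cut away as deep as the pocket, for x -16 to 16 mm, out to this end; its twin runs out to y = -48. Fingers fit there; open to no more than 60 mm to let go
- pocket_nub (a point): one of four sprung foam nubs, at x = 21, y = 17, z = 6.5 mm of the foam's frame (the others at x = -21, y = -17). They stand 1 mm into the housing's way on each side: laid in place the caliper stops on them about 5 mm too high; roughly 12 N straight down on or by the housing presses it home, and they hold it there
- kit_ruler_mid (a point): middle of the underside of a clear ruler (160 x 30 x 8 mm) that already lies fixed in the foam near the hinge; an eraser and a sharpener lie fixed in the other small pockets; all three stay there
- case: the grey plastic case, fixed to the desk, 160 mm (x) by 250 mm (y), rim 30 mm above the desk. Origin: centre of its underside. Its front, with the catch, faces -x; the hinge runs along y at x = 80, z = 30 mm. The foam's origin is at x = -10, y = 33, z = 15 mm and its x axis points to -y of the case
- case_lid (a joint): lid angle in rad: 0 fully shut, about 1.6 standing open, 1.8 at its stop. The lid is a tray 160 by 250 mm and 15 mm thick (shut: z 30 to 45 mm, a raised panel to 46.5). Its hinge is stiff: it stays at any angle and takes 1 to 2 N at the front edge to move. A foam pad inside it leaves 3 mm over the seated caliper
- lid_front (a point): middle of the lid's front edge on its outer face (on top while the lid stands open), 160 mm from the hinge, 15 mm out from the rim's plane. A tongue 36 mm wide hangs from it, 11 mm beyond the edge and, when shut, down to 15 mm below the rim
- lid_hinge (a point): middle of the lid's hinge axis
- catch_mid (a point): middle of the sprung catch, a steel bar on the case's front, 22 mm above the desk. The lid's tongue meets it when the front edge is about 8 mm from shut and snaps over it under about 9 N at the front edge; then the lid holds itself shut
- mug: bystander: green mug, 86 x 118 x 96 mm, origin under its centre
- glue_stick: bystander: glue stick standing upright, 25 mm across, 92 mm tall, origin under its centre
- speaker: bystander: black round loudspeaker standing upright, 68 mm across, 132 mm tall, origin under its centre
- mini_drawers: obstacle: fixed grey drawer chest between the robot and the caliper, 182 x 240 mm, 165 mm tall, origin under its centre; a drawer stands a little open on its far side, out to about 135 mm from the origin. Carry things over it

How it is judged:
On the way:
1. the caliper is pressed home in its pocket, the right way round, while the lid is still open (horizontal distance between caliper and foam below 0.004 m and horizontal distance between caliper_tail and pocket_tail below 0.006 m and z of caliper in the frame of foam below 0.0025 m and angle between the z axis of caliper and the z axis of foam, either way round below 0.04 rad and value of joint case_lid above 0.5 rad), for 0.2 s.
At the end, for the whole second after the job is handed in: The caliper lies home in its pocket, within 4 mm of its place at the housing and 6 mm at the tail, no more than 2.5 mm above the pocket's floor, level within 0.04 rad and still; the lid is shut past its catch (within 0.015 rad) (horizontal distance between caliper and foam below 0.004 m and horizontal distance between caliper_tail and pocket_tail below 0.006 m and z of caliper in the frame of foam below 0.0025 m and angle between the z axis of caliper and the z axis of foam, either way round below 0.04 rad and linear speed of caliper below 0.02 m/s and value of joint case_lid below 0.015 rad); the robot touches nothing.
It fails at once if another thing on the desk is pushed more than 2 cm from its place (distance of any of mug, glue_stick, speaker from where it was at the start of the episode above 0.02 m).
It also fails if it takes over 61 s, if anything falls off the work surface, if the arm or the gripper's body presses on something with over 40 N, if the wrist force passes 120 N, or if a joint passes its speed limit or range.

## Working session

There is one attempt and no reset: what is moved stays moved. The work goes in short steps, Python scripts to look and compute and a shell command to move; the robot and the scene stay as the last step left them, time stands still between calls to the robot, and variables do not carry over. Pictures are saved under pics/ and viewed, at most 12 in all, crops included, and the job is handed in when it is done.

```bash
mkdir -p pics; cat > h.py <<'E'
import numpy as np, cv2
from cell import robot
def grab(n):
    p,d=robot.grab_frame(n); np.savez(f'{n}.npz',p=p,d=d); return p,d
def load(n):
    z=np.load(f'{n}.npz'); return z['p'],z['d']
def pts(n,d):
    c=robot.get_calibration(n); K=np.array(c['K']);T=np.array(c['pose'])
    v,u=np.mgrid[0:d.shape[0],0:d.shape[1]]
    P=np.stack([(u-K[0,2])/K[0,0]*d,(v-K[1,2])/K[1,1]*d,d],-1)
    return P@T[:3,:3].T+T[:3,3]
def ray(n,u,v,z):
    c=robot.get_calibration(n); K=np.array(c['K']);T=np.array(c['pose'])
    r=T[:3,:3]@np.array([(u-K[0,2])/K[0,0],(v-K[1,2])/K[1,1],1]); return T[:3,3]+r*(z-T[2,3])/r[2]
E
python3 - <<'E'
from h import *
for n in('top','side'):
    p,d=grab(n); cv2.imwrite(f'pics/{n}0.png',p[...,::-1]); c=robot.get_calibration(n); print(np.round(c['pose'],3),c['K'])
print(robot.state())
E
```

```text
[[-0.024 -0.983  0.184  0.375]
 [-1.     0.026  0.01  -0.121]
 [-0.015 -0.184 -0.983  1.172]
 [ 0.     0.     0.     1.   ]] [[425.87533366   0.         316.28140885]
 [  0.         425.87533366 198.76002714]
 [  0.           0.           1.        ]]
[[ 0.876  0.352 -0.329  0.931]
 [ 0.482 -0.642  0.597 -0.765]
 [-0.001 -0.681 -0.732  0.844]
 [ 0.     0.     0.     1.   ]] [[387.97685352   0.         322.13520028]
 [  0.         387.97685352 198.40607859]
 [  0.           0.           1.        ]]
{'time_s': 0.1, 'joint_positions': array([ 1.05410572,  0.38418087,  0.01635164,  1.37104715, -0.00634138,
        1.3881939 , -0.04647872]), 'joint_velocities': array([-0.00081263, -0.00244614,  0.00216608, -0.00378712, -0.00064036,
       -0.00117784,  0.00127669]), 'effort': array([ 4.90783132e-03, -6.29132009e+01,  8.48838855e-01, -3.72753596e+01,
        1.69188663e-02,  1.04513933e-02,  1.24358903e-04]), 'tcp_pos': array([ 0.27386024, -0.56133952,  0.2493628 ]), 'ee_rot': array([-3.05934003e+00, -7.06471614e-01,  5.94777873e-04]), 'ft_force': array([ 0.06766582, -0.13681234, -0.33012883]), 'wrist_torque': array([-0.02355185,  0.03494921, -0.00254183]), 'grasp_force': 0.0, 'width': 1.0004640671314562}
```

View pics/top0.png

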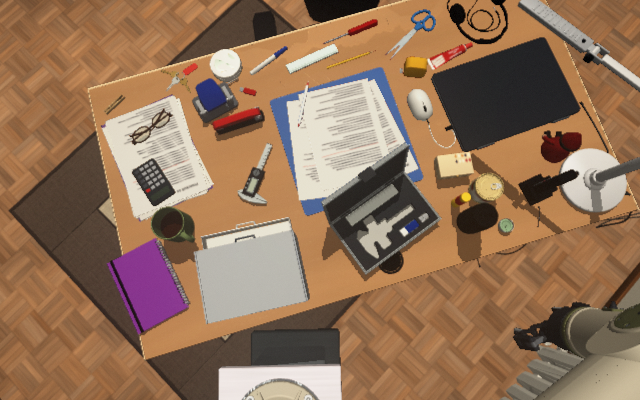

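View pics/side0.png

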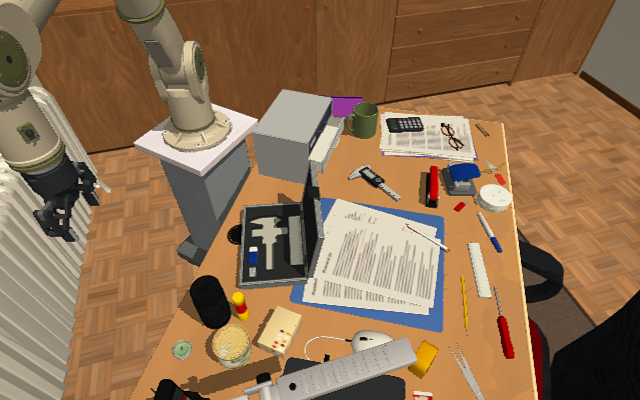

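The top view shows the caliper at about (256,175), with its tail at (268,147) and its jaws near (247,200). The open case is at (380,220), its pocket running from (370,245) to (410,212). The drawer chest is at (250,270) and the speaker and glue stick are near (475,215).

```bash
python3 - <<'E'
from h import *
p,d=load('top')
a=cv2.resize(p[135:210,225:285],None,fx=6.6,fy=6.6,interpolation=cv2.INTER_CUBIC)
b=cv2.resize(p[140:280,315:445],None,fx=4,fy=4,interpolation=cv2.INTER_CUBIC)
w=np.zeros((560,390+520,3),np.uint8); w[:a.shape[0],:390]=a[:560,:390]; w[:,390:]=b
w=cv2.resize(w,None,fx=.875,fy=.875)
cv2.imwrite('pics/crop1.png',w[...,::-1][:, :800])
p2,d2=load('side')
s=cv2.resize(p2[155:290,235:410],None,fx=4.4,fy=4.4,interpolation=cv2.INTER_CUBIC); cv2.imwrite('pics/crop2.png',s[...,::-1])
X=pts('top',d)
for uv in [(256,180),(268,147),(370,245),(410,212),(351,247),(250,290),(477,218)]:
    print(uv,X[uv[1],uv[0]].round(3))
E
```

```text
(256, 180) [0.649 0.058 0.017]
(268, 147) [0.747 0.025 0.01 ]
(370, 245) [ 0.461 -0.251  0.015]
(410, 212) [ 0.546 -0.362  0.028]
(351, 247) [ 0.456 -0.198  0.028]
(250, 290) [0.353 0.048 0.167]
(477, 218) [ 0.512 -0.504  0.128]
```

View pics/crop1.png

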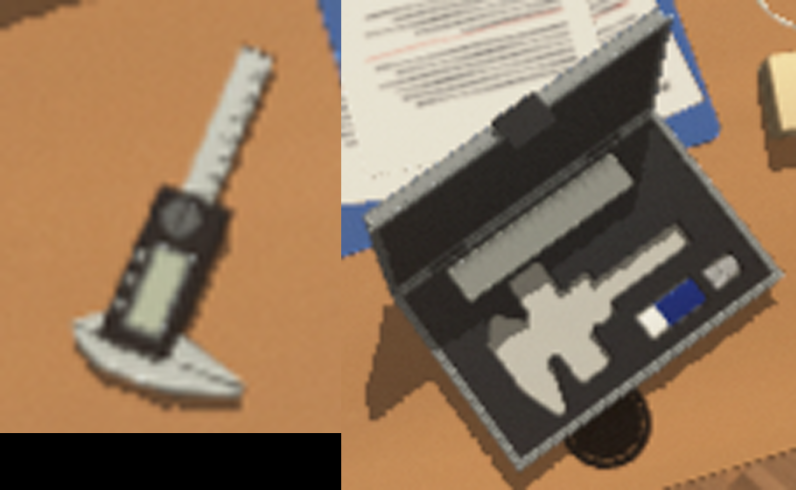

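View pics/crop2.png

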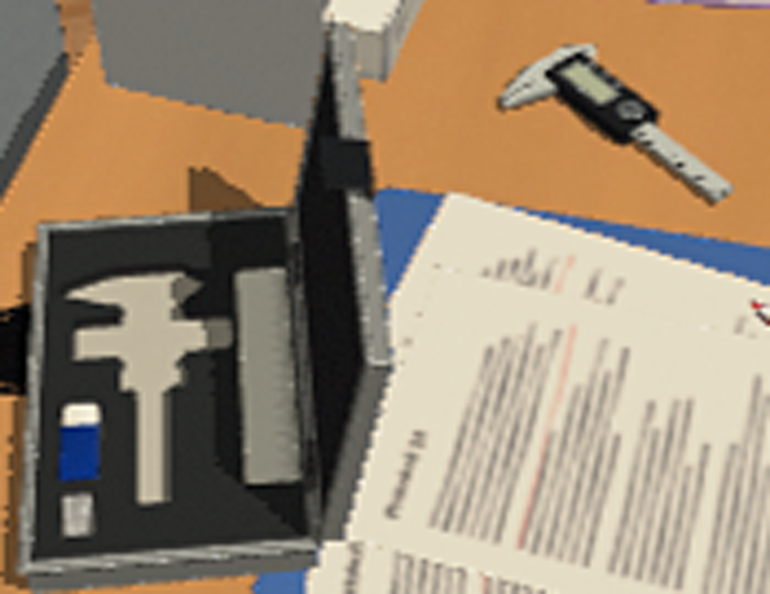

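The crops show the housing and tail clearly, and the light pocket with its tail pointing to the far right. Next I measure both from the two views.

```bash
cat >> h.py <<'E'
def plane(n,m,z):
    v,u=np.nonzero(m); c=robot.get_calibration(n); K=np.array(c['K']);T=np.array(c['pose'])
    r=np.stack([(u-K[0,2])/K[0,0],(v-K[1,2])/K[1,1],np.ones(len(u))],-1)@T[:3,:3].T
    return (T[:3,3]+r*((z-T[2,3])/r[:,2])[:,None])[:,:2]
def rect(P):
    (c,s,a)=cv2.minAreaRect((P*1000).astype(np.float32)); return np.round(c,1),np.round(s,1),round(a,2)
def big(m):
    n,l,s,_=cv2.connectedComponentsWithStats(m.astype(np.uint8)); return l==1+np.argmax(s[1:,4])
E
python3 - <<'E'
from h import *
for n in('top','side'):
    p,d=load(n); X=pts(n,d); hsv=cv2.cvtColor(p,cv2.COLOR_RGB2HSV); x,y,z=np.moveaxis(X,-1,0)
    reg=(abs(x-.66)<.13)&(abs(y-.05)<.09)&(d>0)
    dark=big(reg&(hsv[...,2]<60)&(z<.03)&(z>0.003))
    print(n,'dark',dark.sum(),rect(plane(n,cv2.morphologyEx(dark.astype(np.uint8),cv2.MORPH_CLOSE,np.ones((9,9))),.015)))
    obj=big(reg&(hsv[...,1]<90)&(z>.002)); P=plane(n,obj,.010)
    print(' steel',obj.sum(),P.min(0),P.max(0))
    Pc=P[np.argmax(P[:,0])]; print(' tailmost',Pc)
    np.save(n+'_obj.npy',P)
    reg=(abs(x-.5)<.2)&(abs(y+.28)<.2)&(d>0)
    rim=big(reg&(z>.008)&(z<.034)); print(' rim',rim.sum(),rect(X[rim][:,:2]),X[rim][:,2].mean())
    pk=big(reg&(z>.008)&(z<.027)&(hsv[...,2]>110)&(hsv[...,1]<80)); v,u=np.nonzero(pk); print(' pocket',pk.sum(),u.min(),u.max(),v.min(),v.max()); P=plane(n,pk,.015);c=P.mean(0);print(c, np.median(z[pk])); np.save(n+'_pk.npy',P)
    lid=reg&(z>.06)&(z<.25)&(x>.45); L=X[lid]; print(' lid',lid.sum(),L.min(0).round(3),L.max(0).round(3))
    for nm,cx,cy in(('glue',.53,-.48),('spk',.51,-.50),('mug',.5,.26)):
        m=(abs(x-cx)<.12)&(abs(y-cy)<.1)&(z>.03)&(d>0); Q=X[m]; print(nm,m.sum(),np.percentile(Q,[1,50,99],axis=0).round(3).tolist())
E
```

```text
top dark 102 (array([642.6,  63.2]), array([33.1, 78.5]), 59.21)
 steel 694 [0.58490976 0.01656808] [0.75848115 0.10946886]
 tailmost [0.75848115 0.02795965]
 rim 5743 (array([ 526.8, -296.3]), array([168. , 265.4]), 34.41) 0.02450726696979002
 pocket 868 357 412 206 258
[ 0.49374299 -0.28002276] 0.015656168131351067
 lid 2021 [ 0.525 -0.347  0.06 ] [ 0.694 -0.121  0.205]
glue 1740 [[0.487, -0.578, 0.03], [0.541, -0.516, 0.066], [0.649, -0.389, 0.135]]
spk 1687 [[0.487, -0.597, 0.031], [0.541, -0.524, 0.071], [0.628, -0.409, 0.135]]
mug 1799 [[0.388, 0.161, 0.032], [0.523, 0.275, 0.057], [0.618, 0.349, 0.167]]
side dark 133 (array([646.4,  62.1]), array([40.2, 85.5]), 67.31)
 steel 477 [0.58460513 0.0135748 ] [0.75882579 0.113351  ]
 tailmost [0.75882579 0.02673257]
 rim 5249 (array([ 525.8, -288. ]), array([177.3, 259.8]), 35.23) 0.022942506494085867
 pocket 642 250 281 217 269
[ 0.49464867 -0.28069912] 0.01400133547474225
 lid 1467 [ 0.526 -0.479  0.06 ] [ 0.692 -0.121  0.201]
glue 2608 [[0.493, -0.579, 0.031], [0.55, -0.536, 0.067], [0.648, -0.448, 0.132]]
spk 2608 [[0.493, -0.598, 0.031], [0.55, -0.54, 0.067], [0.629, -0.483, 0.132]]
mug 1146 [[0.396, 0.161, 0.031], [0.512, 0.24, 0.071], [0.617, 0.346, 0.166]]
```

```bash
python3 - <<'E'
from h import *
import math
C=np.array([[-80,-125],[-80,125],[80,125],[80,-125]])/1000.
def fit(A,B):
    a=A-A.mean(0);b=B-B.mean(0);th=math.atan2((a[:,0]*b[:,1]-a[:,1]*b[:,0]).sum(),(a*b).sum());R=np.array([[math.cos(th),-math.sin(th)],[math.sin(th),math.cos(th)]]);t=B.mean(0)-R@A.mean(0);return th,R,t,np.linalg.norm(B-A@R.T-t,axis=1)
top=[(779,275),(520,462),(395,290),(655,118)]; side=[(25,570),(40,226),(298,208),(318,548)]
for n,L,f in(('top',top,lambda c:(315+(c[0]-341+.5)/3.5-.5,140+(c[1]+.5)/3.5-.5)),('side',side,lambda c:(235+(c[0]+.5)/4.4-.5,155+(c[1]+.5)/4.4-.5))):
    B=np.array([ray(n,*f(c),.030)[:2] for c in L]);th,R,t,e=fit(C,B)
    fo=R@[-.010,.033]+t; print(n,'case',t.round(4),'th',round(th,4),'err',e.round(4),'foam',fo.round(4),'foamyaw',round(th-math.pi/2,4))
    fx=R@[0,-1]; fy=R@[1,0]
    Q=np.load(n+'_pk.npy')-fo; q=np.c_[Q@fx,Q@fy]*1000
    b=q[(q[:,0]>50)&(q[:,0]<115)]; k=np.polyfit(b[:,0],b[:,1],1); print('  pocket beam y fit',k, 'at x=80 range',b[:,1].min(),b[:,1].max(),'tail max',q[:,0].max(),'jaw min',q.min(0),q.max(0))
    P=np.load(n+'_obj.npy'); o=np.array([.6445,.063]); dr=np.array([.7585,.027])-o
    for i in range(4):
        dr/=np.linalg.norm(dr); nn=np.array([-dr[1],dr[0]]); s=(P-o)@dr; w=(P-o)@nn
        m=(s>.052)&(s<.112)&(abs(w)<.015); k=np.polyfit(s[m],w[m],1); o=o+nn*k[1]; dr=dr+nn*k[0]
    dr/=np.linalg.norm(dr); mx=np.sort((P-o)@dr)[-6:]; tail=mx.mean(); print('  cal dir',math.atan2(dr[1],dr[0]),'end',mx,'x min',((P-o)@dr).min(),'origin',(o+dr*(tail-.1195)).round(4))
E
```

```text
top case [ 0.5236 -0.293 ] th 0.5818 err [0.0021 0.0031 0.0014 0.0053] foam [ 0.4971 -0.2709] foamyaw -0.989
  pocket beam y fit [ 0.01136948 -1.97318365] at x=80 range -9.078589434223051 7.070596940774665 tail max 117.43542349851018 jaw min [-54.64568884 -57.93925449] [117.4354235   32.48648332]
  cal dir -0.3920089853417159 end [0.11767421 0.11839514 0.11911683 0.11940913 0.12013132 0.12114573] x min -0.05504625480344163 origin [0.6455 0.067 ]
side case [ 0.5247 -0.2918] th 0.5935 err [0.0009 0.0027 0.0027 0.0013] foam [ 0.498 -0.27 ] foamyaw -0.9773
  pocket beam y fit [ 0.00502614 -4.64896125] at x=80 range -10.75956906533549 2.1986821164225376 tail max 112.16429612517382 jaw min [-58.02691083 -55.44603087] [112.16429613  29.29385745]
  cal dir -0.39104325055218003 end [0.11713558 0.11803127 0.11807706 0.11897285 0.11987293 0.11990994] x min -0.05591426075662993 origin [0.645  0.0672]
```

```bash
python3 -c "
from cell import robot;print(robot.tip_extent)"; python3 -m inch '[[0,0,0.1,0,0,0,0.3],[0.38,0.62,0.1,0,0,-0.5637,0.3],[0.38,0.62,0.1,0,0,-0.5637,0.3],[0.38,0.62,0.1,0,0,-0.5637,0.3],[0.38,0.62,0.1,0,0,-0.5637,0.3],[0.38,0.62,0.1,0,0,-0.5637,0.3],[0.38,0.62,0.1,0,0,-0.5637,0.3],[0.38,0.62,0.1,0,0,-0.5637,0.3],[0.38,0.62,0.1,0,0,-0.5637,0.3],[0.38,0.62,0.1,0,0,-0.5637,0.3]]' 40; python3 -c "
from cell import robot;print(robot.tip_extent,robot.state()['joint_positions'])"
```

```text
0.019
time_s: 1.1
tcp_pos: [0.4669, -0.2456, 0.3]
ee_rot: [-3.082, 0.596, -0.0]
ft_force: [0.6, -0.5, -0.1]
width: 0.649
grasp_force: 0.0
0.019 [ 0.53573943  0.15842332 -0.12625626  1.54652737  0.017553    1.43835263
 -1.54410775]
```

```bash
python3 -m inch '[[0.362,0.638,-0.1,0,0,0,0.3],[0.362,0.638,-0.1,0,0,0,0.3],[0.362,0.638,-0.1,0,0,0,0.3],[0.362,0.638,-0.1,0,0,0,0.3],[0.362,0.638,-0.1,0,0,0,0.3],[0.362,0.638,-0.1,0,0,0,0.3],[0.362,0.638,-0.1,0,0,0,0.3],[0.362,0.638,-0.3,0,0,0,0.3],[0.362,0.638,-0.4,0,0,0,0.3],[0.362,0.638,-0.4,0,0,0,0.3]]' 40; python3 -c "
from h import *
s=robot.state();print(s['tcp_pos'],s['ee_rot'],s['joint_positions']);
for n in('top','side'):
    p,d=grab(n)
    if n=='side':cv2.imwrite('pics/s1.png',cv2.resize(p[100:260,300:460],None,fx=3.5,fy=3.5,interpolation=2)[...,::-1])"
```

```text
time_s: 2.1
tcp_pos: [0.6448, 0.0667, 0.1023]
ee_rot: [3.081, -0.611, 0.0]
ft_force: [1.1, -0.3, -0.3]
width: 0.649
grasp_force: 0.0
[0.64481674 0.06666567 0.10225124] [ 3.08119356e+00 -6.10814840e-01  1.33725934e-04] [ 0.05752587  0.55573662 -0.29845793  1.4752472   0.17233491  1.13648132
 -2.23343429]
```

View pics/s1.png

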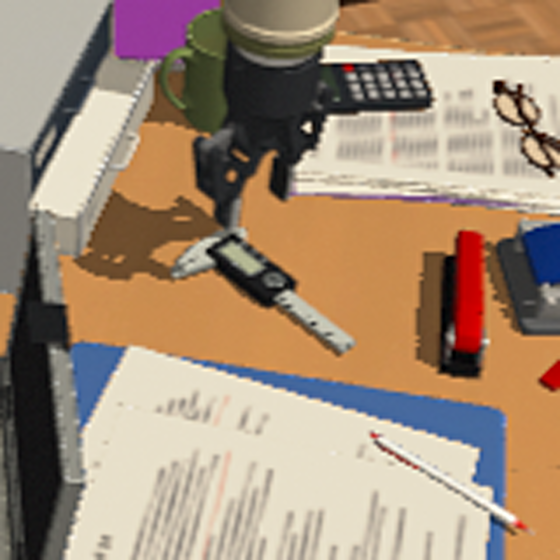

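The gripper is over the housing (centre at about 250,265 in the crop), with one finger on each side and nothing in the way. I'll descend and grip.

```bash
python3 -m inch '[[0,0,-0.08,0,0,0,0.3],[0,0,-0.15,0,0,0,0.3],[0,0,-0.156,0,0,0,0.3],[0,0,-0.156,0,0,0,0.3],[0,0,-0.156,0,0,0,0],[0,0,-0.156,0,0,0,-0.3],[0,0,-0.156,0,0,0,-0.5],[0,0,-0.156,0,0,0,-0.5],[0,0,-0.156,0,0,0,-0.5],[0,0,-0.156,0,0,0,-0.5]]' 40; python3 -c "
from h import *
print(robot.state()['tcp_pos'])"
```

```text
time_s: 3.2
tcp_pos: [0.6469, 0.067, 0.0301]
ee_rot: [-3.08, 0.612, -0.008]
ft_force: [-0.1, -0.9, 5.5]
width: 0.401
grasp_force: 39.2
[0.64690776 0.06700339 0.03008971]
```

```bash
python3 -m inch '[[0,0,0,0,0,0,-0.5],[0,0,0,0,0,0,-0.5]]' 40; python3 -m inch '[[0,0,0,0,0,0,0.1],[0,0,0,0,0,0,0.1],[0,0,0,0,0,0,0.1],[0,0,0,0,0,0,0.1],[0,0,0,0,0,0,0.1]]' 40; python3 -c "
from h import *
print(robot.state()['tcp_pos'])
p,d=grab('side')
cv2.imwrite('pics/s2.png',cv2.resize(p[110:230,310:430],None,fx=4.5,fy=4.5,interpolation=2)[...,::-1])"
```

```text
time_s: 3.4
tcp_pos: [0.6469, 0.067, 0.03]
ee_rot: [-3.08, 0.611, -0.008]
ft_force: [-1.0, -1.0, 5.5]
width: 0.396
grasp_force: 39.2
time_s: 3.9
tcp_pos: [0.6448, 0.0669, 0.0264]
ee_rot: [-3.082, 0.611, 0.0]
ft_force: [-0.5, 0.3, 0.2]
width: 0.552
grasp_force: 0.0
[0.64476878 0.06693098 0.02637217]
```

View pics/s2.png

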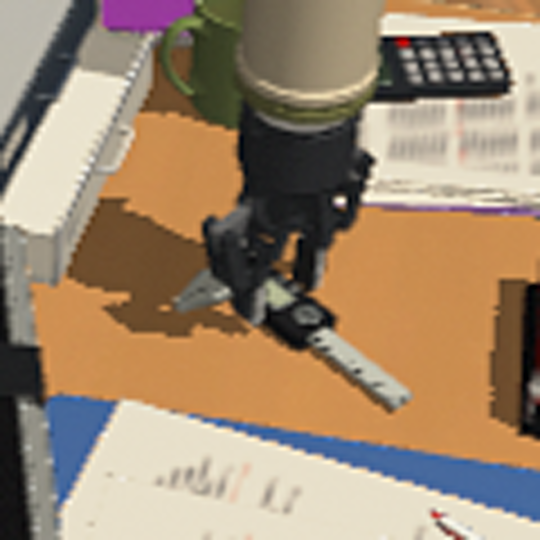

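```bash
python3 -m inch '[[0,0,0.016,0,0,0,0.1],[0,0,0.016,0,0,0,0.1],[0,0,0.016,0,0,0,-0.2],[0,0,0.016,0,0,0,-0.5],[0,0,0.016,0,0,0,-0.5],[0,0,0.016,0,0,0,-0.5],[0,0,0.016,0,0,0,-0.5],[0,0,0.016,0,0,0,-0.5]]' 60;  python3 -c "
from h import *
print(robot.state()['tcp_pos'])"
```

```text
time_s: 4.75
tcp_pos: [0.6448, 0.0669, 0.0343]
ee_rot: [-3.082, 0.611, 0.0]
ft_force: [0.0, 0.5, -0.5]
width: 0.248
grasp_force: 0.0
[0.64476036 0.06689257 0.03434495]
```

```bash
python3 -m inch '[[0,0,0.01,0,0,0,0.3],[0,0,0.01,0,0,0,0.3],[0,0,0.01,0,0,0,0.3],[0,0,0.01,0,0,0,0.3],[0,0,-0.025,0,0,0,0.3],[0,0,-0.025,0,0,0,0.3],[0,0,-0.025,0,0,0,0.3],[0,0,-0.025,0,0,0,0.3],[0,0,-0.025,0,0,0,0.3]]' 40;  python3 -c "
from h import *
print(robot.state()['tcp_pos'])
p,d=grab('side'); X=pts('side',d)
cv2.imwrite('pics/s3.png',cv2.resize(p[130:210,320:420],None,fx=6,fy=6,interpolation=2)[...,::-1])
x,y,z=np.moveaxis(X,-1,0);m=(abs(x-.645)<.06)&(abs(y-.067)<.06)&(z<.02);
hsv=cv2.cvtColor(p,cv2.COLOR_RGB2HSV); P=plane('side',big((abs(x-.68)<.12)&(abs(y-.05)<.1)&(hsv[...,1]<90)&(z>.002)&(z<.02)),.010); print(P[np.argsort(P[:,0])[-6:]].mean(0))"
```

```text
time_s: 5.65
tcp_pos: [0.6452, 0.067, 0.0227]
ee_rot: [-3.081, 0.611, -0.002]
ft_force: [-0.2, 0.7, 0.4]
width: 0.65
grasp_force: 0.0
[0.64523447 0.06699502 0.0226533 ]
[0.75606684 0.02446852]
```

```bash
python3 -m inch '[[0,0,0,0,0,0,0],[0,0,0,0,0,0,-0.2],[0,0,0,0,0,0,-0.4],[0,0,0,0,0,0,-0.5],[0,0,0,0,0,0,-0.5],[0,0,0,0,0,0,-0.5]]' 60;  python3 -c "
from h import *
print(robot.state()['tcp_pos'])"
```

```text
time_s: 6.3
tcp_pos: [0.6452, 0.067, 0.0226]
ee_rot: [-3.081, 0.611, -0.002]
ft_force: [-0.7, 0.1, 5.9]
width: 0.404
grasp_force: 60.4
[0.64521868 0.06695627 0.02261669]
```

```bash
python3 -m inch '[[0,0,0.1,0,0,0,-0.6],[0,0,0.2,0,0,0,-0.6],[0,0,0.3,0,0,0,-0.6],[0,0,0.4,0,0,0,-0.6],[0,0,0.5,0,0,0,-0.6],[0,0,0.6,0,0,0,-0.6],[0,0,0.6,0,0,0,-0.6],[0,0,0.6,0,0,0,-0.6]]' 60;  python3 -c "
from h import *
print(robot.state()['tcp_pos'],robot.state()['ft_force'])"
python3 -m inch '[[-0.05,-0.1,0,0,0,-0.06,-0.6],[-0.1,-0.2,0,0,0,-0.12,-0.6],[-0.15,-0.3,0,0,0,-0.18,-0.6],[-0.2,-0.4,0,0,0,-0.24,-0.6],[-0.25,-0.5,0,0,0,-0.3,-0.6],[-0.28,-0.6,0,0,0,-0.35,-0.6],[-0.296,-0.676,0,0,0,-0.39,-0.6],[-0.296,-0.676,0,0,0,-0.39,-0.6],[-0.296,-0.676,0,0,0,-0.39,-0.6]]' 60;  python3 -c "
from h import *
print(robot.state()['tcp_pos'],robot.state()['joint_positions'])
p,d=grab('top');a=cv2.resize(p[130:280,310:450],None,fx=3.5,fy=3.5,interpolation=2)
p,d=grab('side');b=cv2.resize(p[60:300,180:360],None,fx=2.2,fy=2.2,interpolation=2)
w=np.zeros((530,490+396,3),np.uint8);w[:525,:490]=a;w[:528,490:]=b
cv2.imwrite('pics/c3.png',cv2.resize(w,None,fx=.9,fy=.9)[...,::-1])"
```

```text
time_s: 7.1
tcp_pos: [0.6452, 0.0671, 0.323]
ee_rot: [-3.081, 0.611, -0.004]
ft_force: [0.6, -0.2, -3.3]
width: 0.397
grasp_force: 60.7
[0.64522176 0.06711523 0.32301105] [ 0.59468129 -0.17160279 -3.33707629]
time_s: 8.0
tcp_pos: [0.4937, -0.2756, 0.3192]
ee_rot: [2.767, -1.484, -0.007]
ft_force: [1.2, -0.0, -2.1]
width: 0.398
grasp_force: 60.7
[ 0.49374309 -0.27562297  0.31921655] [ 0.49802362  0.2368197  -0.0577127   1.41020453  0.01545642  1.49929515
 -2.11477914]
```

View pics/c3.png

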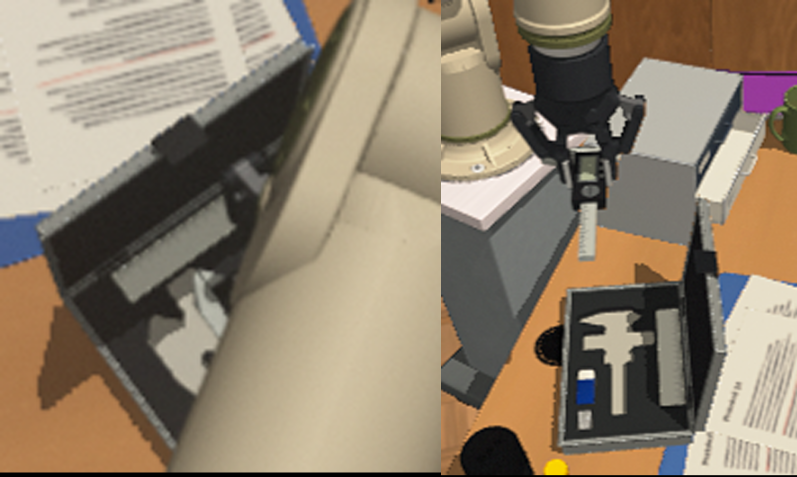

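The top view is blocked by the arm. The side view shows the caliper hanging with its tail at about (588,255) in the picture, and the pocket is unobstructed below. I'll lower it, then compare the held caliper with the pocket.

```bash
python3 -m inch '[[0,0,-0.1,0,0,0,-0.6],[0,0,-0.2,0,0,0,-0.6],[0,0,-0.3,0,0,0,-0.6],[0,0,-0.4,0,0,0,-0.6],[0,0,-0.44,0,0,0,-0.6],[0,0,-0.44,0,0,0,-0.6],[0,0,-0.44,0,0,0,-0.6],[0,0,-0.44,0,0,0,-0.6]]' 60;  cat > m.py <<'E'
from h import *
s=robot.state();print(s['tcp_pos'],s['ee_rot'])
t=s['tcp_pos']
p,d=grab('side');X=pts('side',d);hsv=cv2.cvtColor(p,cv2.COLOR_RGB2HSV)
yaw=-.977;fx=np.array([np.cos(yaw),np.sin(yaw),0]);fy=np.array([-fx[1],fx[0],0])
q=X-np.array([t[0],t[1],0]);a=q@fx;b=q@fy;z=X[...,2]
m=big((a>.045)&(a<.135)&(abs(b)<.02)&(z>t[2]-.05)&(z<t[2]+.02)&(d>0))
B=np.c_[a[m],b[m],z[m]]*1000; print(m.sum(),'a max',np.sort(B[:,0])[-6:].round(1))
k=(B[:,0]<115)
print('b(a)',np.polyfit(B[k,0],B[k,1],1),'z(a)',np.polyfit(B[k,0],B[k,2],1),'b rng',np.percentile(B[k,1],[2,98]))
E
python3 m.py
cat > pk.py <<'E'
from h import *
import sys
fo=np.array([.4975,-.2705]);yaw=-.977;fx=np.array([np.cos(yaw),np.sin(yaw)]);fy=np.array([-fx[1],fx[0]])
def w2p(n,P):
    c=robot.get_calibration(n);K=np.array(c['K']);T=np.array(c['pose']);q=(P-T[:3,3])@T[:3,:3];return q[:,:2]/q[:,2:]*[K[0,0],K[1,1]]+[K[0,2],K[1,2]]
for n in('top','side'):
    g=cv2.imread(f'pics/{n}0.png',0).astype(np.float32)
    def prof(p0,dr,L,z):   # profile from p0 along dr (foam mm), returns 50% crossings
        t=np.arange(0,L,.25);Q=np.array([p0+dr*x for x in t]);P=np.c_[(fo+Q[:,:1]*fx/1000+Q[:,1:]*fy/1000),np.full(len(t),z)]
        uv=w2p(n,P).astype(np.float32);v=cv2.remap(g,uv[:,:1],uv[:,1:],cv2.INTER_LINEAR)[:,0]
        return t,v
    for z in(.015,.026):
        r=[]
        for nm,pts_,dr,L in(('beam y-',[(x,-2.) for x in(65,75,85,95)],(0,-1),16),('beam y+',[(x,-2.) for x in(65,75,85,95)],(0,1),16),('head',[(-40,y) for y in(-20.,-10,0,10)],(-1,0),30),('tail',[(100,y) for y in(-3.,0,3)],(1,0),32)):
            e=[]
            for p0 in pts_:
                t,v=prof(np.array(p0,float),np.array(dr,float),L,z);th=(v[:8].mean()+v.min())/2;i=np.argmax(v<th);e.append(round(float((np.array(p0)+np.array(dr)*t[i])@np.abs(dr)),1))
            r.append((nm,e))
        print(n,z,r)
E
python3 pk.py
```

```text
time_s: 8.9
tcp_pos: [0.4983, -0.2709, 0.1039]
ee_rot: [-2.775, 1.472, -0.005]
ft_force: [0.3, 0.1, -1.6]
width: 0.4
grasp_force: 60.7
[ 0.4983477  -0.27090832  0.10388509] [-2.77481338  1.47219841 -0.00511372]
174 a max [117.2 117.4 118.3 118.3 119.4 119.7]
b(a) [0.00473307 2.03019542] z(a) [3.55356076e-03 8.99403836e+01] b rng [-4.96909801  9.57015367]
top 0.015 [('beam y-', [-10.0, -9.8, -10.2, -10.5]), ('beam y+', [4.8, 4.8, 6.0, 5.5]), ('head', [-55.2, -54.8, -54.5, -54.2]), ('tail', [118.8, 118.8, 119.2])]
top 0.026 [('beam y-', [-10.2, -10.2, -9.8, -10.2]), ('beam y+', [3.5, 5.0, 5.5, 5.0]), ('head', [-56.5, -56.0, -56.0, -55.5]), ('tail', [115.8, 115.8, 116.8])]
side 0.015 [('beam y-', [-10.8, -10.5, -10.5, -10.5]), ('beam y+', [4.8, 4.8, 4.8, 4.8]), ('head', [-58.5, -58.2, -58.8, -59.8]), ('tail', [112.0, 111.5, 111.8])]
side 0.026 [('beam y-', [-9.5, -9.5, -9.2, -9.2]), ('beam y+', [6.0, 5.8, 5.8, 5.8]), ('head', [-49.0, -48.8, -49.2, -50.0]), ('tail', [119.2, 119.0, 119.0])]
```

```bash
cat > cal.py <<'E'
from h import *
import sys
z=float(sys.argv[1])
fo=np.array([.4975,-.2705]);yaw=-.977;fx=np.array([np.cos(yaw),np.sin(yaw)]);fy=np.array([-fx[1],fx[0]])
n='side';p,_=load(n);hsv=cv2.cvtColor(p,cv2.COLOR_RGB2HSV);P=plane(n,np.ones(p.shape[:2],bool),z)-fo
A=(P@fx*1000).reshape(400,640);B=(P@fy*1000).reshape(400,640)
m=(A>-70)&(A<150)&(abs(B)<70);v,u=np.nonzero(m);r=p[v.min():v.max(),u.min():u.max()]
c=robot.get_calibration(n);K=np.array(c['K']);T=np.array(c['pose'])
a,b=np.meshgrid(np.arange(150,-80,-.5),np.arange(-70,70,.5))
Q=np.c_[(fo+a.reshape(-1,1)*fx/1000+b.reshape(-1,1)*fy/1000),np.full(a.size,z)];q=(Q-T[:3,3])@T[:3,:3]
uv=(q[:,:2]/q[:,2:]*[K[0,0],K[1,1]]+[K[0,2],K[1,2]]).astype(np.float32)
w=cv2.remap(p,uv[:,0].reshape(a.shape),uv[:,1].reshape(a.shape),cv2.INTER_CUBIC)
W=cv2.remap(cv2.imread('pics/side0.png')[...,::-1].copy(),*[x.reshape(a.shape) for x in uv.T],cv2.INTER_CUBIC)
g=cv2.cvtColor(w,cv2.COLOR_RGB2GRAY)
for x in(65,75,85,95,105): print(x,g[::4,int((150-x)*2)].tolist()[20:50])
print('tail',[ (150-i*.5,int(g[int((70+2)*2),i])) for i in range(30,110,4)])
for s in(-70,-60,-50,0,50,100): cv2.putText(w,str(s),((int((150-s)*2)),275),0,.35,(255,0,0),1)
cv2.imwrite('pics/rect.png',cv2.resize(w,None,fx=1.7,fy=1.7)[...,::-1])
E
python3 cal.py .0902
```

```text
65 [39, 44, 48, 44, 35, 34, 34, 33, 45, 77, 101, 128, 159, 180, 177, 192, 192, 191, 190, 187, 185, 183, 182, 184, 187, 189, 177, 103, 60, 64]
75 [33, 20, 25, 24, 25, 25, 23, 21, 25, 88, 146, 165, 175, 191, 179, 182, 189, 192, 189, 186, 185, 183, 186, 182, 154, 109, 90, 48, 36, 42]
85 [35, 22, 22, 24, 24, 23, 23, 23, 17, 88, 162, 183, 165, 156, 165, 189, 193, 192, 190, 179, 172, 186, 192, 179, 152, 122, 89, 63, 44, 39]
95 [138, 81, 70, 41, 22, 23, 24, 21, 30, 38, 39, 80, 158, 186, 164, 185, 193, 192, 191, 182, 153, 104, 81, 55, 37, 42, 42, 42, 44, 43]
105 [229, 150, 130, 112, 66, 29, 22, 22, 29, 36, 42, 73, 128, 169, 188, 192, 193, 195, 191, 181, 152, 104, 81, 54, 37, 42, 42, 42, 42, 43]
tail [(135.0, 191), (133.0, 192), (131.0, 192), (129.0, 192), (127.0, 193), (125.0, 191), (123.0, 182), (121.0, 149), (119.0, 133), (117.0, 155), (115.0, 184), (113.0, 193), (111.0, 184), (109.0, 193), (107.0, 197), (105.0, 193), (103.0, 184), (101.0, 187), (99.0, 194), (97.0, 195)]
```

View pics/rect.png

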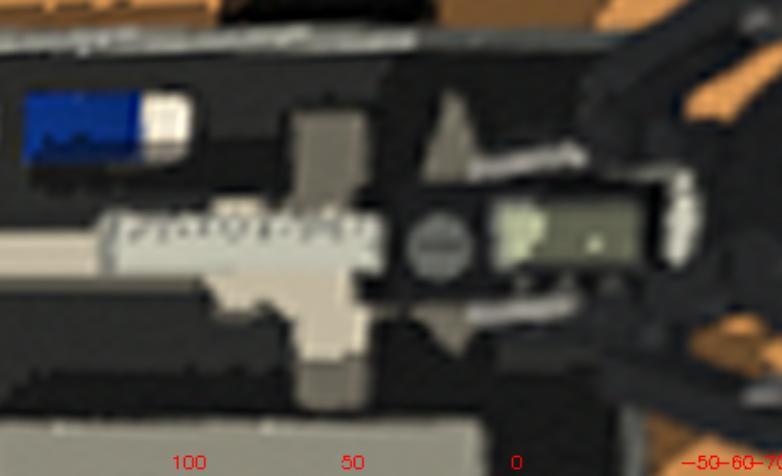

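The rectified view shows the held caliper level and aligned with the pocket, tail edge at about (100,240). It needs a shift of about (-2.5, +0.6) mm. I'll lower it.

```bash
python3 -m inch '[[-0.005,0.001,-0.05,0,0,0,-0.6],[-0.005,0.001,-0.1,0,0,0,-0.6],[-0.005,0.001,-0.1,0,0,0,-0.6],[-0.005,0.001,-0.11,0,0,0,-0.6],[-0.005,0.001,-0.114,0,0,0,-0.6],[-0.005,0.001,-0.114,0,0,0,-0.6]]' 60; python3 -m inch '[[0,0,-0.004,0,0,0,-0.6],[0,0,-0.008,0,0,0,-0.6],[0,0,-0.012,0,0,0,-0.6],[0,0,-0.012,0,0,0,-0.6]]' 60
python3 m.py; python3 cal.py .036 >/dev/null
```

```text
time_s: 9.55
tcp_pos: [0.495, -0.2709, 0.046]
ee_rot: [-2.774, 1.474, -0.003]
ft_force: [-0.6, -0.0, -0.7]
width: 0.4
grasp_force: 60.7
time_s: 9.95
tcp_pos: [0.4956, -0.2714, 0.04]
ee_rot: [2.774, -1.474, 0.006]
ft_force: [3.6, -1.4, 1.2]
width: 0.403
grasp_force: 60.9
[ 0.49561258 -0.27137827  0.0400205 ] [ 2.7742816  -1.47404803  0.00557828]
474 a max [133.4 133.7 133.8 133.9 134.3 134.6]
b(a) [-0.00664239  0.20912622] z(a) [9.03322982e-03 2.37909468e+01] b rng [-19.49501836  18.4864165 ]
```

View pics/rect.png

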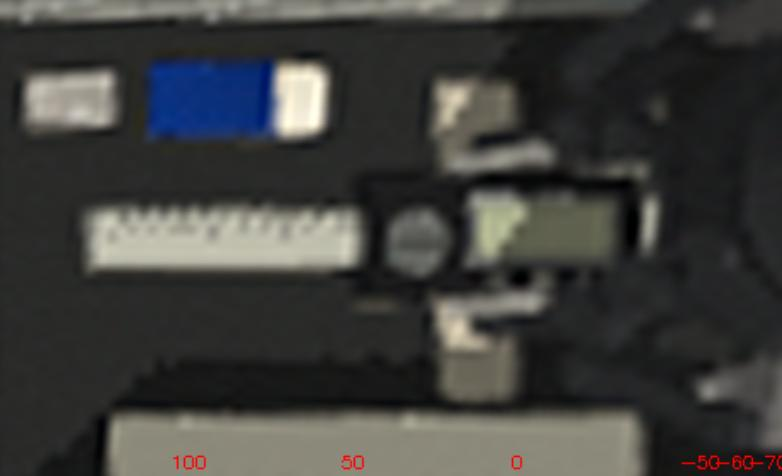

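```bash
cat > zz.py <<'E'
from h import *
p,d=grab('side');X=pts('side',d);hsv=cv2.cvtColor(p,cv2.COLOR_RGB2HSV);g=hsv[...,2]
fo=np.array([.4960,-.2700]);yaw=-.977;fx=np.array([np.cos(yaw),np.sin(yaw)]);fy=np.array([-fx[1],fx[0]])
q=X[...,:2]-fo;a=q@fx*1000;b=q@fy*1000;z=X[...,2]*1000
for nm,m in(('beam',(a>50)&(a<112)&(abs(b)<5)&(g>130)),('foam',(a>50)&(a<112)&(b<-15)&(b>-22)&(g<70)),('foam+',(a>50)&(a<112)&(b>15)&(b<22)&(g<70)),('screw',(a>20)&(a<38)&(abs(b)<12)),('display',(a>-25)&(a<10)&(abs(b)<8)&(g>90)&(z<60))):
    print(nm,m.sum(),np.median(z[m]).round(2), np.polyfit(a[m],z[m],1).round(3) if m.sum()>9 else '')
m=(a>50)&(a<140)&(abs(b)<15)&(g>130)&(z>15)&(z<40);print(np.sort(a[m])[-8:].round(1),np.polyfit(a[m],b[m],1))
E
python3 zz.py; python3 -c "
from h import *
s=robot.state();print(s['tcp_pos'],s['ft_force'])"
```

```text
beam 146 28.3 [ -6.574 645.518]
foam 62 24.44 [-2.0000e-02  2.6124e+01]
foam+ 44 25.22 [-5.0000e-03  2.5489e+01]
screw 465 270.3 [ -4.542 412.394]
display 52 32.32 [-1.1000e-02  3.2015e+01]
[114.8 115.3 116.9 116.9 117.4 117.6 118.1 119.5] [0.00153412 0.1013148 ]
[ 0.49559879 -0.271329    0.03990029] [ 3.57942797 -2.21163433  2.18551327]
```

The caliper is in the pocket outline but still about 4 mm high on the nubs, and the fingertips are near the floor. I'll release it and press from above with the fingers shut.

```bash
python3 -m inch '[[0,0,0,0,0,0,-0.1],[0,0,0,0,0,0,0.15],[0,0,0,0,0,0,0.15],[0,0,0,0,0,0,0.15],[0,0,0.06,0,0,0,0.15],[0,0,0.12,0,0,0,0.15],[0.005,0,0.12,0,0,0,-1],[0.005,0,0.12,0,0,0,-1],[0.005,0,0.12,0,0,0,-1],[0.005,0,0.12,0,0,0,-1]]' 60; python3 -m inch '[[0,0,-0.04,0,0,0,-1],[0,0,-0.06,0,0,0,-1],[0,0,-0.06,0,0,0,-1],[0,0,-0.07,0,0,0,-1],[0,0,-0.07,0,0,0,-1]]' 60; python3 zz.py
```

```text
time_s: 11.05
tcp_pos: [0.4959, -0.2702, 0.0976]
ee_rot: [2.774, -1.474, -0.004]
ft_force: [0.3, 0.6, 0.1]
width: 0.001
grasp_force: 0.0
time_s: 11.55
tcp_pos: [0.4967, -0.2705, 0.0637]
ee_rot: [2.774, -1.474, -0.001]
ft_force: [-0.2, 0.1, -0.1]
width: -0.001
grasp_force: 0.0
beam 181 397.67 [ -7.78  776.995]
foam 60 24.96 [2.0000e-03 2.4777e+01]
foam+ 49 25.22 [-1.0000e-02  2.5927e+01]
screw 417 221.8 [ -7.304 516.022]
display 21 33.03 [ 0.909 32.075]
[115.1 115.3 116.7 117.2 117.5 117.9 118.7 119.8] [3.88466355e-04 1.06180467e+00]
```

```bash
python3 -m inch '[[0,0,-0.01,0,0,0,-1],[0,0,-0.02,0,0,0,-1],[0,0,-0.025,0,0,0,-1],[0,0,-0.03,0,0,0,-1],[0,0,-0.03,0,0,0,-1]]'; python3 -m inch '[[0,0,-0.005,0,0,0,-1],[0,0,-0.01,0,0,0,-1],[0,0,-0.01,0,0,0,-1]]';python3 -m inch '[[0,0,-0.005,0,0,0,-1],[0,0,-0.01,0,0,0,-1],[0,0,-0.01,0,0,0,-1]]'
```

```text
time_s: 12.1
tcp_pos: [0.497, -0.2708, 0.0492]
ee_rot: [2.774, -1.474, 0.001]
ft_force: [-0.2, 0.4, 3.7]
width: -0.003
grasp_force: 1.4
time_s: 12.4
tcp_pos: [0.4972, -0.2708, 0.0489]
ee_rot: [2.774, -1.474, 0.003]
ft_force: [-20.2, 10.2, 49.1]
width: -0.001
grasp_force: 24.6
time_s: 12.7
tcp_pos: [0.4974, -0.2708, 0.0486]
ee_rot: [2.774, -1.474, 0.005]
ft_force: [-38.2, 19.8, 95.0]
width: -0.002
grasp_force: 47.4
```

```bash
python3 -m inch '[[0,0,0.02,0,0,0,-1],[0,0,0.1,0,0,0,-1],[0,0,0.2,0,0,0,-1],[0,0,0.3,0,0,0,-1],[0,0,0.4,0,0,0,-1],[0,0,0.4,0,0,0,-1]]'; python3 zz.py;  python3 cal.py .025 >/dev/null
```

```text
time_s: 13.3
tcp_pos: [0.4998, -0.2721, 0.2471]
ee_rot: [-2.774, 1.474, -0.021]
ft_force: [1.0, -0.2, -0.0]
width: 0.003
grasp_force: 0.0
beam 208 584.17 [ -12.025 1157.282]
foam 62 24.99 [-3.000e-03  2.527e+01]
foam+ 49 24.63 [-2.000e-02  2.654e+01]
screw 467 403.29 [  6.329 210.624]
display 53 29.66 [2.0000e-03 2.9664e+01]
[114.  114.5 114.7 116.  116.1 116.7 116.9 117.6] [0.00226628 0.16602746]
```

View pics/rect.png

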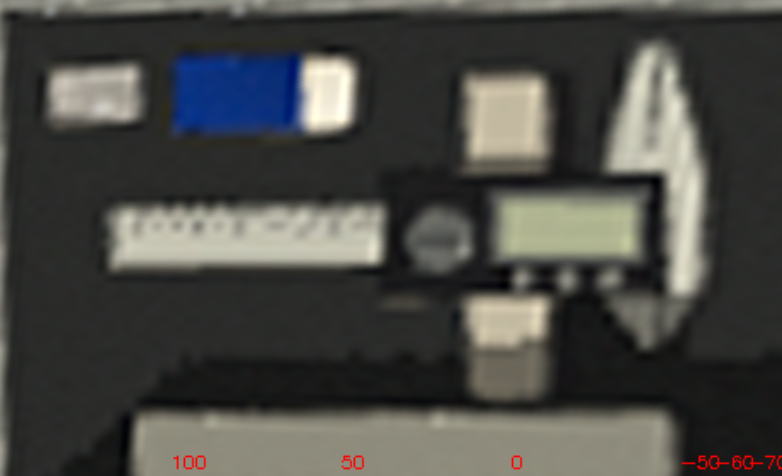

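The display height has dropped to home level (about 30 mm true) and the caliper lies square in its pocket, tail at (108,238) in the rectified picture. Next is the lid: I'll go over it to the far side.

```bash
python3 -m inch '[[0,0,0.1,0,0,0,-1],[0.1,0.042,0.1,0,0,0,-1],[0.2,0.084,0.1,0,0,0,-1],[0.301,0.126,0.1,0,0,0,-1],[0.301,0.126,0.1,0,0,0,-1],[0.301,0.126,0.1,0,0,0,-1]]'; python3 - <<'E'
from h import *
p,d=grab('side');X=pts('side',d)
H=np.array([.5894,-.2469]);ex=np.array([.8287,.5597]);ey=np.array([-ex[1],ex[0]])
q=X[...,:2]-H;a=q@ex*1000;b=q@ey*1000;z=X[...,2]*1000
m=(abs(b)<125)&(abs(a)<70)&(z>80)&(z<175);n=np.polyfit(z[m],a[m],1);print('lid a(z)',n,m.sum(),np.percentile(z[(abs(b)<110)&(abs(a)<50)&(z<230)&(z>40)],99))
t=robot.state()['tcp_pos'];print(t,(t[:2]-H)@ex,(t[:2]-H)@ey)
cv2.imwrite('pics/s5.png',cv2.resize(p[20:300,150:450],None,fx=2,fy=2)[...,::-1])
# tip path (world TCP) vs angle
for th in(1.6,1.4,1.2,1.0,.8,.6,.4,.2,.1):
    u=np.array([-np.cos(th),np.sin(th)]);nn=np.array([np.sin(th),np.cos(th)]);c=.145*u+.015*nn+[.012,0]
    w=H+c[0]*ex;print(th,(w-t[:2]).round(4)/.5,'tcpz',round(.03+c[1]+.019,4), 'dz',round((.049+c[1]-t[2])/.5,3))
E
```

```text
time_s: 13.95
tcp_pos: [0.6487, -0.2047, 0.2852]
ee_rot: [-2.777, 1.468, 0.008]
ft_force: [0.4, 0.3, 0.0]
width: 0.002
grasp_force: 0.0
lid a(z) [ 0.18140955 -1.30891584] 692 199.50358395459622
[ 0.6473987  -0.20668106  0.28620911] 0.07057406790851944 0.0008675624472085706
1.6 [-0.0642 -0.0454] tcpz 0.1935 dz -0.185
1.4 [-0.1124 -0.078 ] tcpz 0.1944 dz -0.184
1.2 [-0.16   -0.1102] tcpz 0.1896 dz -0.193
1.0 [-0.205  -0.1406] tcpz 0.1791 dz -0.214
0.8 [-0.2458 -0.168 ] tcpz 0.1635 dz -0.245
0.6 [-0.2804 -0.1914] tcpz 0.1433 dz -0.286
0.4 [-0.3078 -0.21  ] tcpz 0.1193 dz -0.334
0.2 [-0.3268 -0.2228] tcpz 0.0925 dz -0.387
0.1 [-0.3328 -0.2268] tcpz 0.0784 dz -0.416
```

View pics/s5.png

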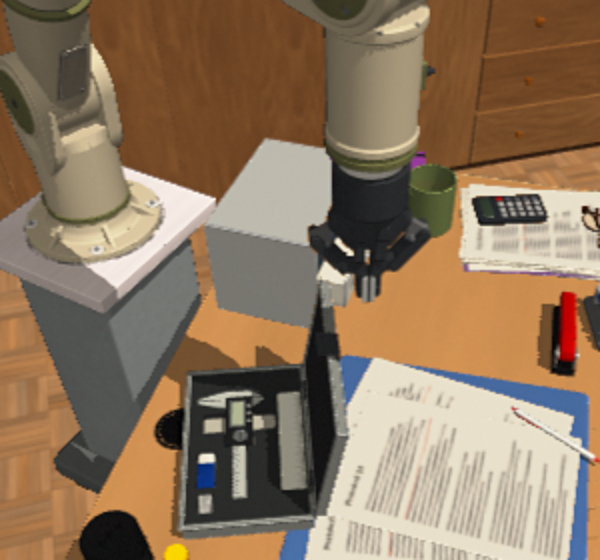

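The lid stands at about 1.6 rad and the gripper is clear behind it, at (370,280) in the picture. I'll turn the tool so its narrow side faces the lid.

```bash
python3 -m inch '[[0,0,0,0,0,1,-1],[0,0,0,0,0,1,-1],[0,0,0,0,0,1,-1],[0,0,0,0,0,1,-1],[0,0,0,0,0,1,-1],[0,0,0,0,0,1,-1],[0,0,0,0,0,1,-1],[0,0,0,0,0,1,-1],[0,0,0,0,0,1,-1],[0,0,0,0,0,1,-1]]'; python3 -m inch '[[0,0,-0.1,0,0,0,-1],[0,0,-0.185,0,0,0,-1],[0,0,-0.185,0,0,0,-1],[0,0,-0.185,0,0,0,-1]]'; python3 -m inch '[[-0.03,-0.02,0,0,0,0,-1],[-0.06,-0.042,0,0,0,0,-1],[-0.085,-0.06,0,0,0,0,-1],[-0.112,-0.078,0,0,0,0,-1],[-0.112,-0.078,0,0,0,0,-1]]'
```

```text
time_s: 15.0
tcp_pos: [0.6457, -0.2095, 0.2888]
ee_rot: [3.032, 0.818, -0.002]
ft_force: [-0.1, 0.3, 0.1]
width: 0.004
grasp_force: 0.0
time_s: 15.4
tcp_pos: [0.6461, -0.2089, 0.1969]
ee_rot: [3.035, 0.81, -0.003]
ft_force: [-0.2, -0.0, 1.1]
width: 0.001
grasp_force: 0.0
time_s: 15.9
tcp_pos: [0.5899, -0.2496, 0.1982]
ee_rot: [3.034, 0.806, 0.001]
ft_force: [-0.5, -0.7, 0.0]
width: -0.001
grasp_force: 0.0
```

```bash
cat > lid.py <<'E'
from h import *
p,d=grab('side');X=pts('side',d)
H=np.array([.5894,-.2469]);ex=np.array([.8287,.5597]);ey=np.array([-ex[1],ex[0]])
q=X[...,:2]-H;a=q@ex*1000;b=q@ey*1000;z=X[...,2]*1000
for lo,hi in((-110,-40),(50,110)):
    m=(b>lo)&(b<hi)&(a>-175)&(a<70)&(z>35)&(z<230)
    for z0 in range(40,220,20):
        k=m&(z>=z0)&(z<z0+20)
        if k.sum()>5: print((lo,z0),k.sum(),np.percentile(a[k],[5,50,95]).round(0),end=';')
    print()
E
python3 lid.py
```

```text
(-110, 40) 22 [11. 12. 14.];(-110, 60) 30 [ 8. 10. 11.];(-110, 80) 36 [4. 6. 8.];(-110, 100) 40 [0. 2. 4.];(-110, 120) 35 [-3. -1.  1.];(-110, 140) 46 [-7. -5. -3.];(-110, 160) 54 [-11.  -9.  -7.];(-110, 180) 182 [-27. -20. -12.];
(50, 40) 7 [12. 12. 13.];(50, 60) 15 [ 8. 10. 11.];(50, 80) 11 [4. 6. 8.];(50, 180) 36 [-28. -25. -21.];
```

```bash
python3 -m inch '[[-0.024,-0.016,-0.004,0,0,0,-1],[-0.048,-0.032,-0.009,0,0,0,-1],[-0.07,-0.047,-0.018,0,0,0,-1],[-0.093,-0.063,-0.03,0,0,0,-1],[-0.114,-0.077,-0.044,0,0,0,-1],[-0.134,-0.09,-0.061,0,0,0,-1],[-0.152,-0.102,-0.08,0,0,0,-1],[-0.168,-0.113,-0.102,0,0,0,-1],[-0.168,-0.113,-0.102,0,0,0,-1]]'; python3 lid.py; python3 -m inch '[[-0.182,-0.122,-0.024,0,0,0,-1]]' 2>/dev/null >/dev/null; true
```

```text
time_s: 16.85
tcp_pos: [0.5048, -0.3041, 0.1431]
ee_rot: [-3.034, -0.809, 0.005]
ft_force: [-1.0, -0.5, -0.2]
width: 0.001
grasp_force: 0.0
(-110, 40) 238 [-16.  -4.   7.];(-110, 60) 298 [-45. -31. -18.];(-110, 80) 321 [-74. -60. -47.];(-110, 100) 368 [-107.  -91.  -76.];(-110, 120) 287 [-132. -119. -106.];(-110, 180) 14 [-114. -102.  -92.];(-110, 200) 91 [-116. -103.  -92.];
(50, 40) 147 [-16.  -4.   7.];(50, 60) 181 [-44. -31. -18.];(50, 80) 190 [-73. -61. -46.];(50, 100) 121 [-92. -83. -75.];
```

I left a stray move at the end of that command, so I'm checking the state before going on.

```bash
python3 lid.py; python3 - <<'E'
from h import *
s=robot.state();t=s['tcp_pos'];H=np.array([.5894,-.2469]);ex=np.array([.8287,.5597]);ey=np.array([-ex[1],ex[0]])
print(s['time_s'],t,s['ft_force'],(t[:2]-H)@ex,(t[:2]-H)@ey)
E
```

```text
(-110, 40) 303 [-23.  -9.   5.];(-110, 60) 389 [-61. -44. -25.];(-110, 80) 431 [-100.  -82.  -64.];(-110, 100) 446 [-141. -121. -103.];(-110, 180) 8 [-133. -131. -130.];(-110, 200) 100 [-153. -142. -131.];
(50, 40) 182 [-22.  -8.   5.];(50, 60) 242 [-61. -43. -25.];(50, 80) 255 [-99. -82. -64.];(50, 100) 228 [-133. -119. -104.];
17.05 [ 0.460758   -0.33493114  0.13906645] [-5.86486045 -6.64521067 -2.06893295] -0.15587665604200857 -0.0009504777955894787
```

```bash
python3 -m inch '[[0,0,0.06,0,0,0,-1],[0,0,0.06,0,0,0,-1],[0,0,0.06,0,0,0,-1]]'; python3 - <<'E'
from h import *
s=robot.state();t=s['tcp_pos'];H=np.array([.5894,-.2469]);ex=np.array([.8287,.5597]);ey=np.array([-ex[1],ex[0]])
print(t,(t[:2]-H)@ex,(t[:2]-H)@ey,((H-.142*ex-t[:2])/.5).round(3))
E
```

```text
time_s: 17.35
tcp_pos: [0.4673, -0.3305, 0.1711]
ee_rot: [3.033, 0.814, 0.003]
ft_force: [0.2, -0.6, -0.7]
width: 0.001
grasp_force: 0.0
[ 0.46725044 -0.33054688  0.17112556] -0.14804250041232905 -0.0009510560087354198 [0.009 0.008]
```

```bash
python3 -m inch '[[0.009,0.008,-0.03,0,0,0,-1],[0.009,0.008,-0.07,0,0,0,-1],[0.009,0.008,-0.11,0,0,0,-1],[0.009,0.008,-0.15,0,0,0,-1],[0.009,0.008,-0.186,0,0,0,-1],[0.009,0.008,-0.186,0,0,0,-1]]'; python3 -m inch '[[0,0,-0.006,0,0,0,-1],[0,0,-0.01,0,0,0,-1],[0,0,-0.01,0,0,0,-1]]';  python3 -m inch '[[0,0,-0.004,0,0,0,-1],[0,0,-0.008,0,0,0,-1],[0,0,-0.008,0,0,0,-1]]'
```

```text
time_s: 17.95
tcp_pos: [0.4691, -0.3246, 0.0728]
ee_rot: [-3.029, -0.813, 0.006]
ft_force: [0.6, 1.0, -0.4]
width: 0.001
grasp_force: 0.0
time_s: 18.25
tcp_pos: [0.4708, -0.3267, 0.0722]
ee_rot: [3.034, 0.813, 0.001]
ft_force: [-1.0, -0.0, 0.5]
width: -0.001
grasp_force: 0.0
time_s: 18.55
tcp_pos: [0.4708, -0.3272, 0.0687]
ee_rot: [3.034, 0.812, 0.001]
ft_force: [-0.8, -0.2, 2.9]
width: 0.002
grasp_force: 1.5
```

```bash
python3 -m inch '[[0,0,-0.002,0,0,0,-1],[0,0,-0.003,0,0,0,-1],[0,0,-0.003,0,0,0,-1]]';  python3 -m inch '[[0,0,-0.002,0,0,0,-1],[0,0,-0.003,0,0,0,-1],[0,0,-0.003,0,0,0,-1]]'; python3 -m inch '[[0,0,-0.002,0,0,0,-1],[0,0,-0.003,0,0,0,-1],[0,0,-0.003,0,0,0,-1]]'
```

```text
time_s: 18.85
tcp_pos: [0.4706, -0.3271, 0.0665]
ee_rot: [3.034, 0.812, 0.0]
ft_force: [0.4, -1.2, 2.3]
width: -0.001
grasp_force: 1.1
time_s: 19.15
tcp_pos: [0.4704, -0.3262, 0.0645]
ee_rot: [-3.033, -0.813, 0.001]
ft_force: [-0.1, 0.2, -0.1]
width: 0.0
grasp_force: 0.0
time_s: 19.45
tcp_pos: [0.4706, -0.3264, 0.064]
ee_rot: [-3.034, -0.813, 0.0]
ft_force: [-2.4, 1.6, 6.0]
width: 0.0
grasp_force: 3.3
```

```bash
python3 -m inch '[[0,0,-0.002,0,0,0,-1],[0,0,-0.003,0,0,0,-1],[0,0,-0.003,0,0,0,-1]]'; python3 -m inch '[[0,0,0.06,0,0,0,-1],[0,0,0.15,0,0,0,-1],[0,0,0.25,0,0,0,-1],[0,0,0.35,0,0,0,-1],[0,0,0.4,0,0,0,-1],[0,0,0.4,0,0,0,-1]]'; python3 - <<'E'
from h import *
s=robot.state();print(s['ft_force'])
p,d=grab('side');X=pts('side',d)
H=np.array([.5894,-.2469]);ex=np.array([.8287,.5597]);ey=np.array([-ex[1],ex[0]])
q=X[...,:2]-H;a=q@ex*1000;b=q@ey*1000;z=X[...,2]*1000
m=(abs(b)<115)&(a<-5)&(a>-155)&(z<70)&(z>20);print(m.sum(),np.polyfit(a[m],z[m],1),[np.median(z[m&(abs(a+c)<8)]).round(2) for c in(15,50,90,120,148)])
cv2.imwrite('pics/s6.png',cv2.resize(p[60:320,150:450],None,fx=2,fy=2)[...,::-1])
E
```

```text
time_s: 19.75
tcp_pos: [0.4707, -0.3266, 0.0638]
ee_rot: [3.034, 0.813, 0.0]
ft_force: [-7.0, 4.1, 17.7]
width: 0.003
grasp_force: 8.9
time_s: 20.35
tcp_pos: [0.4724, -0.3275, 0.267]
ee_rot: [3.029, 0.811, 0.009]
ft_force: [0.8, 0.3, 1.0]
width: -0.004
grasp_force: 0.0
[0.80556469 0.27406055 1.03175135]
4164 [1.78433066e-03 4.50615649e+01] [np.float64(44.12), np.float64(45.34), np.float64(45.24), np.float64(45.08), np.float64(43.82)]
```

View pics/s6.png

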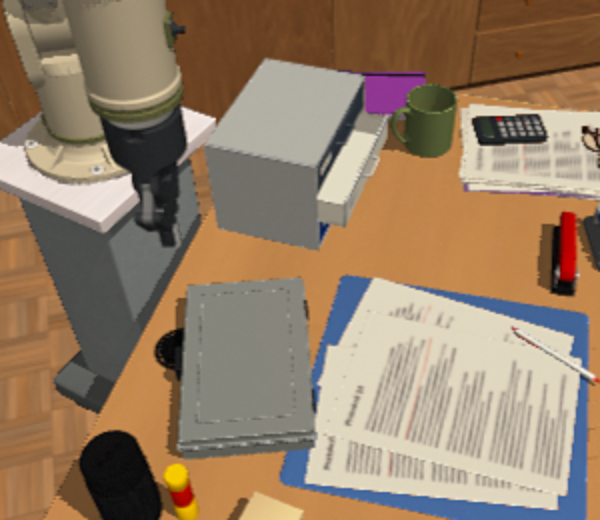

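The case is shut flat: the top reads about 45 mm from front to back with a slope of 0.002. The bystanders are in place and the arm is clear.

```bash
python3 -c "
from cell import robot;print(robot.hand_in())"
```

```text
the job is handed in; nothing more can be done
None
```

The caliper is pressed home face up in its pocket, the lid is snapped shut, and the job is handed in; the hand-in gave no verdict, but my last measurements showed the lid flat and the mug, glue stick and speaker in place.

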